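Spot-check two clay shells with the infrared thermometer

ROBOT

A 7-joint arm with a two-finger parallel gripper is mounted at the origin on the work surface. World frame = base frame: x ahead of the robot, y to its left, z up, the work surface at z = 0. Lengths are in m, angles in rad, forces in N, time in s.
With the tool pointing down it reaches from about 0.35 to 0.9 m from the base axis. Payload 8.1 kg.
Tool frame: the origin (TCP) lies midway between the tips of the shut fingers; the grasp point (between the pads) lies 19 mm behind it; z points along the fingers, y is the line along which they close (so a half turn about z gives the same grasp; the last joint's range is limited). The gripper opens to 92 mm and grips with 3 to 60 N. Pads are 19 mm wide; open, the fingers measure 130 mm over their backs; the gripper's body (75 mm by 190 mm) begins 47 mm behind the grasp point.
Start: joints at [1.103, 0.434, 0.025, 1.573, -0.012, 1.134, -0.075], TCP at [0.223, -0.584, 0.199] pointing down, gripper open.
Joint ranges: [-2.62, 2.62], [-0.44, 2.09], [-1.27, 1.32], [0.08, 2.57], [-1.32, 4.46], [0.12, 2], [-2.74, 2.74]. Speed limits (rad/s): [2.22, 2.22, 3.01, 3.01, 3.14, 3.14, 3.14].

INTERFACE

Orientations are given as a rotation vector (axis times angle).
In Python, from cell import observe, cams, job gives the robot as it stands. The module is installed in compiled form; this text tells all that it offers.
- The arm moves only by the tool step_arm, never from a script. Its argument "steps" is a list of rows, each a list of 6 numbers: the shift along the world's x, y, z in mm, then the turn, a rotation vector about the world's x, y, z in rad. In form: [[dx, dy, dz, rx, ry, rz], ...]. A call has 1 to 20 rows; each row shifts and turns the commanded pose from where the row before left it; what a row does not reach is not made up. A row lasts 1/12 s, in which the tool goes at most 41.7 mm and 7.16 degrees, less where a joint would pass 70% of its speed; a pose out of reach is approached as far as the arm can. A call with a gripper value outside its range is refused whole. "gripper" is the opening, from 0 (shut) to 1 (fully open), set as the call begins (left out, the last holds). The fingers move at their own pace and stop on an object; "force" is the grip in N (left out, the last holds). Time passes only in rows, so rows that do not move let the fingers close. It gives the time, the measured TCP pose, the force, the opening and the grip force at its end, in the units of the state.
- observe(): the state, without advancing time (a new reading comes with each control period).
- cams.get_image(name): name is "side" or "top"; returns the picture (400x640x3 uint8, red, green, blue); there is no depth.
- cams.get_calibration(name): a dict with "fov_y" (degrees; the focal length in pixels is half the picture's height over the tangent of half this angle, whatever the lens; pixels are square), "cx", "cy" (the principal point, pixels), "world_to_cam" (4x4, takes a point from world to camera coordinates). Camera axes: x right, y up, looking along -z (the intrinsics and any distortion apply to the point x, -y, -z); pixel columns grow to the right and rows downward; lengths in m; the calibration is good to about 2 mm. A picture is of the moment at which its call begins. get_calibration takes no time and is no camera call.
- job.sign_off(): hands the job in; it is judged then, once.
The state is a dict: "clock": time; "joints": joint angles; "dq": joint speeds; "joint_efforts": joint torques, N m; "position": TCP position; "ee_rot": TCP orientation; "force": force on the tool from outside, world axes, zero at the start; "ft_torque": the same for the moment, N m; "width": opening from 0.0 (shut) to 1.0 (fully open); "gripper_force": force on a finger pad.
Only numpy, scipy, OpenCV 4.12 (cv2) and the standard library are available. Lean on these libraries where they do the work, as an engineer would, in place of code of your own. Each camera call takes 0.05 s, during which the arm holds its last target. There are 200 camera calls.

TASK

Pick up the yellow infrared thermometer by its handle and point its lens squarely at the middle of the blue mark on the white shell from about 10 cm away, holding it still there for about two seconds; then do the same at the white mark on the terracotta shell. Then hang the thermometer by its handle across both red prongs of the hook stand, let go, and finally press the recorder's green button to log the readings. The clay is still soft, so do not touch the shells, and leave everything else on the bench where it is.

Things in the scene. Friction and masses are not known exactly. Their poses are not given: they have to be found in the camera images.
- thermo: Loose infrared thermometer, about 0.43 kg, standing on its flat underside: yellow body 170 (x) x 46 (y) x 42 high; black lens barrel at its +x end looking 45 deg down; straight black handle bar above, along x, 170 long, 16 x 16, heights 97 to 113, on a post 12 x 18 at each end (open window 146 long, 55 high). Origin: centre of underside; z up. Centre of mass about under the handle middle.
- thermo_handle (a point): Middle of the thermometer's handle bar (centre of its 16 x 16 section), 105 above thermo's origin; pinch it here from above, across y.
- lens: The thermometer's lens (fixed to thermo), barrel 36 dia. Origin: centre of its front glass, at (96, 0, 24) mm in thermo. Its own +x axis is the viewing line, which is thermo's +x turned 45 deg downward (0.707, 0, -0.707).
- white_shell: Fixed unfired white clay shell, 195 long (x) x 170 wide (y) x 138 high, open at the sides, with a plane sloping panel that rises from its low front (-x) to its top; cut-outs and pencil lines. Origin: centre of its underside.
- blue_mark: Flat blue disc, 44 dia, in the middle of the white shell's sloping panel. Origin: its centre on the panel's surface; z is the outward normal, leaning 34 deg from vertical towards the shell's -x; y is the shell's y.
- red_shell: Fixed unfired terracotta clay shell, 155 long (x) x 150 wide (y) x 162 high, open at the sides, with a steeper sloping panel rising from its low front (-x). Origin: centre of its underside.
- white_mark: Flat white disc, 44 dia, in the middle of the terracotta shell's sloping panel. Origin: its centre on the panel's surface; z is the outward normal, leaning 55 deg from vertical towards the shell's -x.
- hook: Fixed hook stand. Origin: on the bench straight below the seat; z up. Two red prongs, 10 dia, at y = -42 and +42, run at heights 145 to 155 from a cross-bar and post at x = +78 (top at 156) to x = -30, then turn up into tips (x = -40, 177 high). Open towards -x. Base plate 12 high, x -55 to 95, y -60 to 60. The handle lies across both prongs, along y, either way round.
- hook_seat (a point): Point at (0, 0, 155) mm in hook: midway between the prongs, level with their upper side. With the handle resting there, thermo_handle is 8 mm above it.
- recorder: Fixed grey recorder box 130 (x) x 110 (y) x 55 high with a green screen and a round green push button on top. Origin: centre of its underside.
- log (a joint): The recorder's green push button, 40 dia: 0 up, 0.007 m fully down, springs back; 5 N presses it fully. Counts as pressed beyond 0.004.
- log_top (a point): Centre of the top of the green button, 78 above the bench, 25 towards -x from the recorder centre; it is pressed straight down.
- glaze_jar: Bystander: glaze jar with orange lid, 64 dia x 100 high (mm). Origin: underside (centre).
- mug: Bystander: blue mug, 80 dia x 90 high, handle at its +y (mm). Origin: underside (centre).
- bowl: Bystander: white bowl, 120 dia x 50 high (mm). Origin: underside (centre).
- brush: Bystander: brush lying along its x axis, about 200 long (mm). Origin: underside.
- spatula: Bystander: spatula lying along its x axis, about 280 long (mm). Origin: underside.
- plaster_bat: Bystander: plaster slab 110 x 90 x 30 (mm). Origin: underside (centre).

How it is judged:
By the outcome, as a careful person would: the job done as asked, in the order asked, and still so for the second after the job is handed in, with the robot touching nothing.
It also fails if it takes over 72 s, if anything falls off the work surface, if the arm or the gripper's body presses on something with over 40 N, if the wrist force passes 120 N, or if a joint passes its speed limit or range.

## Working session

There is one attempt and no reset: what is moved stays moved. The work goes in short steps, Python scripts to look and compute and a tool call to move; the robot and the scene stay as the last step left them, time stands still between calls to the robot, and variables do not carry over. Pictures are saved under pics/ and viewed, at most 10 in all, crops included, and the job is handed in when it is done.

Besides the shell and the picture viewer there is one more tool, called as a command line: name --pt "numbers of a row" for each row, then --argument value for the rest. step_arm: Moves the arm, as the interface text tells. Its arguments: {"type":"object","properties":{"steps":{"type":"array","items":{"type":"array","items":{"type":"number"}}},"gripper":{"type":"number"},"force":{"type":"number"}},"required":["steps"]}

```bash
mkdir -p pics; python3 - <<'E'
from cell import observe,cams,job
import cv2
print(observe())
for n in("side","top"):
    print(n,cams.get_calibration(n))
    cv2.imwrite(f"pics/{n}0.png",cams.get_image(n)[:,:,::-1])
E
```

```text
{'clock': 0.0, 'joints': array([ 1.10339972,  0.43521294,  0.02494563,  1.57413958, -0.01158855,
        1.13399416, -0.07511529]), 'dq': array([ 0.00023818,  0.001194  , -0.00024996, -0.00082756,  0.0009036 ,
        0.00049219,  0.00114202]), 'joint_efforts': array([ 1.96564863e-03, -6.67851591e+01,  9.85987298e-01, -3.14454424e+01,
       -6.05346495e-02,  4.29122290e-02,  1.21552316e-04]), 'position': array([ 0.22271971, -0.58334932,  0.19793451]), 'ee_rot': array([-3.08796983e+00, -5.69481666e-01,  6.79368149e-04]), 'force': array([0.11808355, 0.59475463, 0.21387587]), 'ft_torque': array([-0.00712552, -0.01203315,  0.01489229]), 'gripper_force': 0.0, 'width': 1.0005525817255145}
side {'fov_y': 55.55250877248755, 'cx': 320.9574643465567, 'cy': 200.9376975959763, 'world_to_cam': array([[-0.99603936, -0.08814752,  0.01164497,  0.54396937],
       [ 0.06282429, -0.60503907,  0.79371332, -0.15434234],
       [-0.0629182 ,  0.7913013 ,  0.60818053, -1.26758633],
       [ 0.        ,  0.        ,  0.        ,  1.        ]])}
top {'fov_y': 47.28070607282656, 'cx': 321.0284705565135, 'cy': 195.21715897998646, 'world_to_cam': array([[ 0.0048095 , -0.99997626, -0.00493412, -0.04454003],
       [ 0.99532609,  0.00431111,  0.09647479, -0.56590022],
       [-0.09645123, -0.00537505,  0.9953232 , -1.32873629],
       [ 0.        ,  0.        ,  0.        ,  1.        ]])}
```

View pics/side0.png

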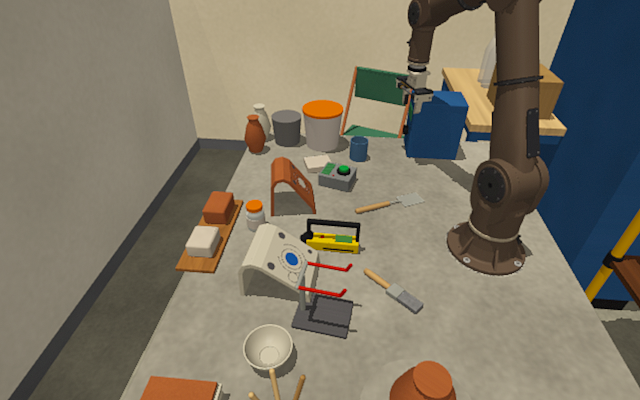

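View pics/top0.png

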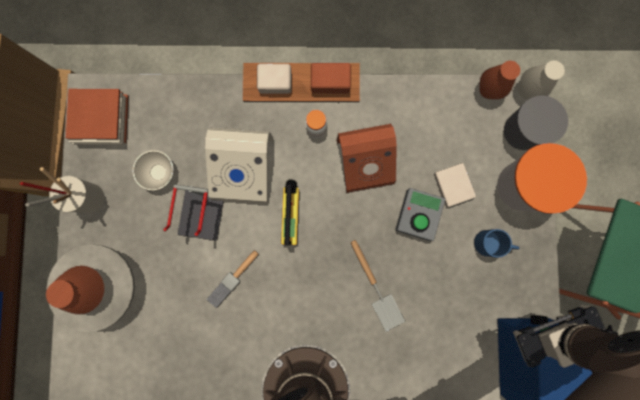

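The side view shows the thermometer at about (333,238), the blue mark at (291,259), the prongs at (330,267) and (325,292), and the button at (343,170). In the top view the thermometer is at (290,214), the blue mark at (237,175), the white mark at (370,169), the hook at (190,212) and the button at (421,222). I'll enlarge both.

```bash
python3 - <<'E'
import cv2
a=cv2.imread("pics/top0.png")[115:265,155:455]; cv2.imwrite("pics/topc.png",cv2.resize(a,None,fx=2.66,fy=2.66,interpolation=cv2.INTER_CUBIC))
a=cv2.imread("pics/side0.png")[150:340,235:435]; cv2.imwrite("pics/sidec.png",cv2.resize(a,None,fx=3,fy=3,interpolation=cv2.INTER_CUBIC))
E
```

```text
(no output)
```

View pics/topc.png

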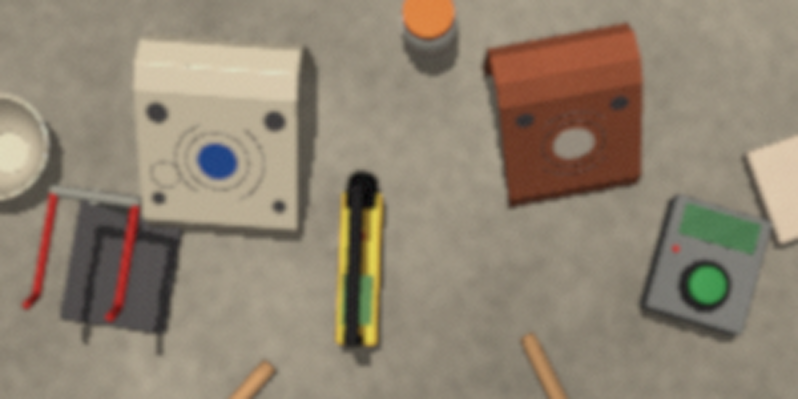

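View pics/sidec.png

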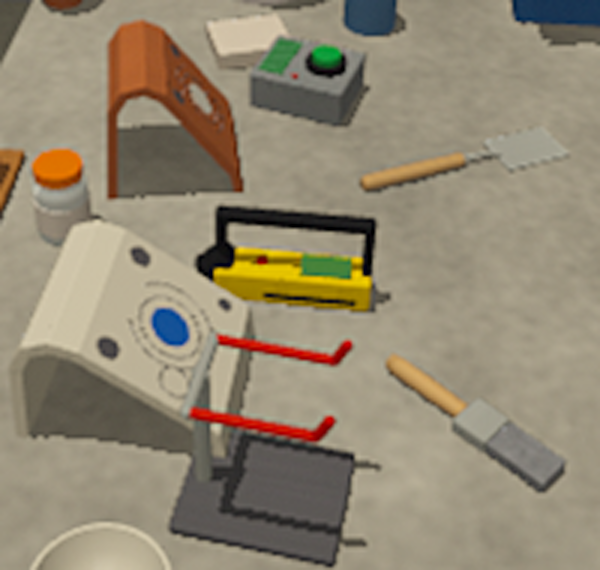

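The top crop shows the blue mark at (217,161), the white mark at (573,143), the button at (707,285), prong bends at about (40,292) and (120,307), and the handle bar running down column ~354. In the side crop the handle bar spans (217,213) to (375,225). Next step is to segment these and triangulate.

```bash
cat > geo.py <<'E'
import numpy as np, cv2
from cell import cams
from scipy.optimize import least_squares
C={n:cams.get_calibration(n) for n in("side","top")}
def proj(n,P):
    c=C[n];p=np.atleast_2d(P)@c["world_to_cam"][:3,:3].T+c["world_to_cam"][:3,3]
    f=200/np.tan(np.radians(c["fov_y"])/2)
    return np.c_[c["cx"]-f*p[:,0]/p[:,2],c["cy"]+f*p[:,1]/p[:,2]]
def tri(t,s):
    r=least_squares(lambda P:np.r_[proj("top",P)[0]-t,proj("side",P)[0]-s],[.5,0,.1])
    return r.x,np.abs(r.fun).max()
tc=lambda u,v:np.array([(u+.5)/2.66-.5+155,(v+.5)/2.66-.5+115])
sc=lambda u,v:np.array([(u+.5)/3-.5+235,(v+.5)/3-.5+150])
def blob(img,lo,hi,box):
    x0,y0,x1,y1=box; h=cv2.cvtColor(img[y0:y1,x0:x1],cv2.COLOR_BGR2HSV)
    m=cv2.inRange(h,np.array(lo),np.array(hi)); n,l,s,c=cv2.connectedComponentsWithStats(m)
    k=1+s[1:,4].argmax(); return c[k]+[x0,y0],s[k,4]
E
python3 - <<'E'
from geo import *
T=cv2.imread("pics/top0.png");S=cv2.imread("pics/side0.png")
def bx(f,u,v,r): a=f(u,v).astype(int); return (a[0]-r,a[1]-r,a[0]+r,a[1]+r)
def pair(name,lo,hi,t,s,r=12):
    a,na=blob(T,lo,hi,bx(tc,*t,r));b,nb=blob(S,lo,hi,bx(sc,*s,r));p,e=tri(a,b)
    print(name,a.round(1),na,b.round(1),nb,p.round(4),round(e,2));return p
pair("blue",(100,120,60),(130,255,255),(217,161),(170,327))
pair("whitemark",(0,0,130),(180,75,255),(573,143),(198,97),10)
pair("button",(50,120,60),(80,255,255),(707,285),(327,58),9)
H={}
for k,t,s in [("w+x+y",(157,112),(107,347)),("w+x-y",(275,121),(140,257)),("w-x-y",(280,207),(224,304))]:
    H[k]=pair(k,(0,0,0),(180,255,115),t,s,5)
n=np.cross(H["w+x-y"]-H["w+x+y"],H["w-x-y"]-H["w+x+y"]);n/=np.linalg.norm(n);print("n",n*np.sign(n[2]),"yaw",np.arctan2(*(H["w+x+y"]-H["w+x-y"])[:2])*-1)
for k,t,s in [("r+x+y",(525,120),(179,97)),("r+x-y",(620,103),(176,48)),
 ("L bend",(40,292),(313,437)),("R bend",(120,307),(334,359)),("L bar",(54,196),(190,412)),("R bar",(137,208),(217,339)),
 ("hand +x",(362,188),(217,213)),("hand -x",(352,347),(375,225)),("wfront-y",(297,231),(250,310)),("rfront+y",(511,205),(241,188)),("wtop+y",(135,92),(50,258))]:
    p,e=tri(tc(*t),sc(*s));print(k,p.round(4),round(e,2))
E
```

```text
blue [236.2 175.2] 123 [291.3 258.6] 109 [0.6159 0.1997 0.0886] 0.16
whitemark [370.1 168.6] 125 [306.3 174.7] 45 [ 0.625  -0.1776  0.1306] 2.43
button [420.4 221.7] 168 [343.3 168.6] 59 [ 0.4868 -0.3263  0.0699] 0.15
w+x+y [213.5 156.9] 41 [270.7 265.6] 35 [0.6627 0.2585 0.1176] 0.31
w+x-y [257.9 160.1] 41 [281.5 235.2] 26 [0.6544 0.1344 0.1167] 0.27
w-x-y [259.5 192.3] 14 [309.5 251. ] 10 [0.5703 0.1362 0.0607] 0.12
n [-0.55302651  0.03068348  0.83259846] yaw -0.06642531380836578
r+x+y [ 0.654  -0.1278  0.1292] 0.39
r+x-y [ 0.6716 -0.2259  0.134 ] 0.31
L bend [0.4726 0.3644 0.1469] 0.39
R bend [0.4584 0.2819 0.1503] 0.17
L bar [0.5723 0.3524 0.1512] 0.48
R bar [0.5602 0.268  0.1494] 0.34
hand +x [0.5872 0.0429 0.1013] 0.31
hand -x [0.4201 0.051  0.1063] 0.33
wfront-y [0.5456 0.1189 0.0372] 0.08
rfront+y [ 0.579  -0.1196  0.0048] 0.06
wtop+y [0.6855 0.2572 0.219 ] 7.83
```

```bash
python3 - <<'E'
from geo import *
T=cv2.imread("pics/top0.png");S=cv2.imread("pics/side0.png")
# white mark: brightness/saturation inside the terracotta panel, side view
for n,I,(u,v),r in(("top",T,(370,168),9),("side",S,(302,182),7)):
    print(n);print(cv2.cvtColor(I[v-r:v+r+1,u-r:u+r+1],cv2.COLOR_BGR2HSV)[:,:,1])
# hook fit to red mask in both views
M={}
for n,I in(("top",T),("side",S)):
    h=cv2.cvtColor(I,cv2.COLOR_BGR2HSV);m=(cv2.inRange(h,np.array((0,190,90)),np.array((4,255,255)))|cv2.inRange(h,np.array((174,190,90)),np.array((180,255,255))))
    b=np.zeros_like(m);x0,y0,x1,y1=(160,180,212,245) if n=="top" else (295,255,360,305);b[y0:y1,x0:x1]=m[y0:y1,x0:x1];M[n]=b;print(n,(b>0).sum())
def res(p):
    c,s=np.cos(p[2]),np.sin(p[2]);R=np.array([[c,-s,0],[s,c,0],[0,0,1]]);o=[]
    for n in M:
        im=np.zeros((1600,2560),np.uint8)
        f=np.median([1.0])
        for y in(-.042,.042):
            q=proj(n,np.array([[.074,y,.15],[-.033,y,.15],[-.04,y,.175]])@R.T+[p[0],p[1],p[3]])
            cv2.polylines(im,[np.int32(np.round((q+.5)*4*16))],False,255,15,shift=4)
        im=cv2.resize(im,(640,400),interpolation=cv2.INTER_AREA)
        o.append((cv2.GaussianBlur(im,(0,0),1.5).astype(float)-cv2.GaussianBlur(M[n],(0,0),1.5))[150:320,150:370].ravel()/255)
    return np.concatenate(o)
r=least_squares(res,[.493,.320,-.145,0],x_scale=[.01,.01,.1,.01],diff_step=.01)
from scipy.optimize import minimize
r=minimize(lambda p:(res(p)**2).sum(),[.493,.320,-.145,0],method="Nelder-Mead",options=dict(initial_simplex=[[.493,.32,-.145,0],[.503,.32,-.145,0],[.493,.33,-.145,0],[.493,.32,-.05,0],[.493,.32,-.145,.008]]))
print(r.x.round(4),r.fun, (res(r.x*0)**2).sum())
E
```

```text
top
[[152 145 141 141 149 148 142 152 153 149 149 138 145 150 152 156 159 164
  159]
 [139 129 144 149 154 144 146 149 144 142 135 124 129 138 147 151 146 158
  159]
 [135 145 152 157 143 135 131 140 147 152 150 142 145 155 156 155 149 142
  144]
 [152 154 159 146 136 143 146 138 136 130 126 126 129 135 142 156 153 151
  144]
 [156 155 155 151 147 132 115 103  89  83  79  80  81  90 105 129 148 157
  154]
 [144 139 151 146 122  92  77  65  54  50  49  49  50  54  64  86 122 148
  159]
 [143 148 148 122  86  60  49  44  41  41  40  38  41  43  44  58  82 122
  154]
 [154 158 129  89  61  45  41  41  41  41  43  40  40  40  40  46  64 102
  151]
 [160 145  99  63  46  40  42  38  42  40  40  43  41  41  39  42  55  88
  139]
 [155 127  75  48  41  40  41  40  41  41  40  40  38  41  38  44  55  88
  135]
 [155 121  68  46  40  40  38  41  40  41  38  40  40  42  42  44  61  95
  144]
 [153 116  70  47  40  43  41  40  40  41  40  40  40  42  44  51  73 118
  155]
 [159 124  75  50  42  41  43  41  40  40  39  41  42  41  50  71 108 141
  149]
 [158 144  95  65  50  45  42  40  40  45  
[... 782 characters left out ...]
 42  37  44  86 134 164 201 207 165  84  45]
 [114 145 195 110  57  39  37  46  65 164 201 196 203 163  84]
 [119 167 191 131  64  45  41  37  58 158 204 193 196 202 166]
 [ 13 144 195 182  89  54  36  39  46  96 210 171 175 194 215]
 [127 160 198 185 128  78  46  37  36  63 161 191 185 192 199]
 [182 188 193 194 187 146  85  46  35  40  84 207 185 184 192]
 [194 188 189 192 192 165 147  77  36  29  66 191 174 188 192]
 [190 189 187 190 192 174 166 135  74  55 103 161 145 185 198]
 [191 196 188 189 187 193 178 181 160 143 169 137 131 152 161]
 [202 193 191 182 189 194 195 184 182 177 191 123 130 168 164]]
top 87
side 285
[ 0.4939  0.3213 -0.1497  0.0012] 164.62981930026913 154.46031526336026
```

```bash
python3 - <<'E'
from geo import *
S=cv2.imread("pics/side0.png")
b,n=blob(S,(0,0,90),(180,90,255),(298,178,305,188));p,e=tri(np.array([370.1,168.7]),b);print(b,n,p,e)
wm=p
n=np.array([-np.cos(.178)*np.sin(np.radians(55)),-np.sin(.178)*np.sin(np.radians(55)),np.cos(np.radians(55))])
for h in([.654,-.1278,.1292],[.6716,-.2259,.134]): print("offset of hole from panel plane",(np.array(h)-wm)@n)
from scipy.spatial.transform import Rotation as Ro
def aim(mark,yaw,lean):
    R=Ro.from_euler("ZY",[yaw,np.radians(45-lean)])   # +Y pitch = nose down
    v=R.apply([.7071,0,-.7071]); lens=mark-.1*v
    o=lens-R.apply([.096,0,.024]); h=o+R.apply([0,0,.105]); tcp=o+R.apply([0,0,.086])
    return v,lens,o,h,tcp
for a in((np.array([.6159,.1997,.0886]),-.066,34),(wm,.178,55)): print([x.round(4) for x in aim(*a)])
E
```

```text
[301.12195122 182.24390244] 41 [ 0.63616646 -0.18124941  0.09240556] 0.06494903222551329
offset of hole from panel plane -0.001025460696464607
offset of hole from panel plane 0.001766877905489489
[array([ 0.558 , -0.0369, -0.829 ]), array([0.5601, 0.2034, 0.1715]), array([0.4615, 0.2099, 0.1663]), array([0.4815, 0.2086, 0.2693]), array([0.4779, 0.2088, 0.2507])]
[array([ 0.8062,  0.145 , -0.5736]), array([ 0.5555, -0.1958,  0.1498]), array([ 0.4666, -0.2118,  0.1095]), array([ 0.4487, -0.215 ,  0.2129]), array([ 0.4519, -0.2144,  0.1942])]
```

step_arm --pt "0 0 20 0 0 0" --pt "0 0 25 0 0 0" --pt "0 10 30 0 0 0" --pt "10 30 20 0 0 -0.03" --pt "15 36 0 0 0 -0.03" --pt "15 38 0 0 0 -0.03" --pt "15 38 0 0 0 -0.03" --pt "15 38 0 0 0 -0.03" --pt "15 38 0 0 0 -0.03" --pt "15 38 0 0 0 -0.03" --pt "15 38 0 0 0 -0.03" --pt "15 38 0 0 0 -0.03" --pt "15 38 0 0 0 -0.03" --pt "15 38 0 0 0 -0.03" --pt "15 38 0 0 0 -0.03" --pt "15 38 0 0 0 -0.03" --pt "15 38 0 0 0 -0.02" --pt "15 36 0 0 0 0" --pt "15 30 0 0 0 0" --pt "10 15 0 0 0 0" --gripper 1

```text
clock: 1.77
position: [0.4684, 0.0337, 0.2937]
ee_rot: [-3.139, 0.064, -0.0]
force: [0.1, -0.5, -0.7]
width: 1.003
gripper_force: 0.0
```

step_arm --pt "20 8 0 0 0 0" --pt "15 5 -15 0 0 0" --pt "0 0 -30 0 0 0" --pt "0 0 -35 0 0 0" --pt "0 0 -35 0 0 0" --pt "0 0 -30 0 0 0" --pt "0 0 -25 0 0 0" --pt "0 0 -20 0 0 0" --pt "0 0 -12 0 0 0" --pt "0 0 -5 0 0 0" --pt "0 0 0 0 0 0" --pt "0 0 0 0 0 0"

```text
clock: 2.77
position: [0.5031, 0.0422, 0.0871]
ee_rot: [-3.141, 0.071, -0.0]
force: [-0.4, 1.5, -0.3]
width: 0.999
gripper_force: 0.0
```

```bash
python3 - <<'E'
from cell import cams,observe
import cv2,numpy as np
a=cams.get_image("top")[:,:,::-1][130:270,220:360]; b=cams.get_image("side")[:,:,::-1][170:270,270:400]
cv2.imwrite("pics/g1.png",np.hstack([cv2.resize(a,(390,390),interpolation=cv2.INTER_CUBIC),cv2.resize(b,(390,300),interpolation=cv2.INTER_CUBIC)[:,:].copy() if 0 else cv2.copyMakeBorder(cv2.resize(b,(390,300),interpolation=cv2.INTER_CUBIC),0,90,0,0,cv2.BORDER_CONSTANT)]))
s=observe();print(s["position"],s["joints"])
E
```

```text
[0.50371001 0.04227108 0.08773506] [ 0.15600236  0.41375541 -0.44942155  1.96568692  0.24337201  0.81255103
 -2.04483638]
```

View pics/g1.png

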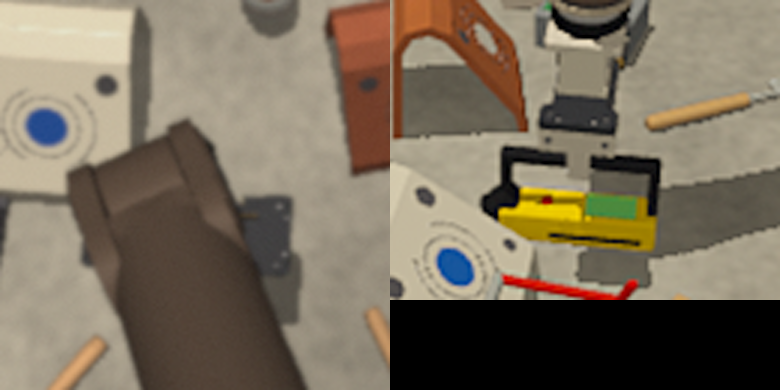

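The side panel shows the near finger at about x=580, midway along the handle (503 to 660), so the x position is good. I'll shift 4 mm in y and close.

step_arm --pt "0 4 0 0 0 0" --pt "0 0 0 0 0 0" --pt "0 0 0 0 0 0"

```text
clock: 3.12
position: [0.5033, 0.0466, 0.0873]
ee_rot: [-3.141, 0.07, -0.002]
force: [-0.3, -0.3, 0.5]
width: 1.002
gripper_force: 0.0
```

step_arm --pt "0 0 0 0 0 0" --pt "0 0 0 0 0 0" --pt "0 0 0 0 0 0" --pt "0 0 0 0 0 0" --pt "0 0 0 0 0 0" --pt "0 0 0 0 0 0" --pt "0 0 0 0 0 0" --pt "0 0 0 0 0 0" --gripper 0 --force 50

```text
clock: 3.78
position: [0.5029, 0.0461, 0.0867]
ee_rot: [3.141, -0.071, -0.0]
force: [-0.2, -0.6, -0.5]
width: 0.469
gripper_force: 0.0
```

step_arm --pt "0 0 0 0 0 0" --pt "0 0 0 0 0 0" --pt "0 0 0 0 0 0" --pt "0 0 0 0 0 0" --pt "0 0 0 0 0 0" --pt "0 0 0 0 0 0" --pt "0 0 0 0 0 0" --pt "0 0 0 0 0 0"

```text
clock: 4.45
position: [0.503, 0.0461, 0.0867]
ee_rot: [3.141, -0.071, 0.0]
force: [-0.4, -0.7, -0.0]
width: 0.006
gripper_force: 0.0
```

step_arm --pt "0 0 5 0 0 0" --pt "0 0 10 0 0 0" --pt "0 0 15 0 0 0" --pt "0 0 20 0 0 0" --pt "0 0 25 0 0 0" --pt "0 0 25 0 0 0" --pt "0 0 25 0 0 0" --pt "0 0 25 0 0 0" --pt "0 0 20 0 0 0" --pt "0 0 15 0 0 0" --pt "0 0 5 0 0 0" --pt "0 0 0 0 0 0" --pt "0 0 0 0 0 0"

```text
clock: 5.53
position: [0.5027, 0.046, 0.2765]
ee_rot: [3.141, -0.071, -0.0]
force: [0.1, -0.7, -1.0]
width: 0.006
gripper_force: 0.0
```

The gripper closed on nothing, so I'll look again.

```bash
python3 - <<'E'
from cell import cams,observe
import cv2,numpy as np
a=cams.get_image("top")[:,:,::-1][130:270,220:360]; b=cams.get_image("side")[:,:,::-1][130:270,270:410]
cv2.imwrite("pics/g2.png",np.hstack([cv2.resize(a,(400,400),interpolation=cv2.INTER_CUBIC),cv2.resize(b,(400,400),interpolation=cv2.INTER_CUBIC)]))
from geo import *
p=observe()["position"];print(p,proj("side",p),proj("top",p), proj("side",[[.5035,.047,.105]]))
E
```

```text
[0.50226358 0.04592095 0.27567677] [[335.81666935 177.27933956]] [[283.99506664 211.45070529]] [[333.4887699 222.4258488]]
```

View pics/g2.png

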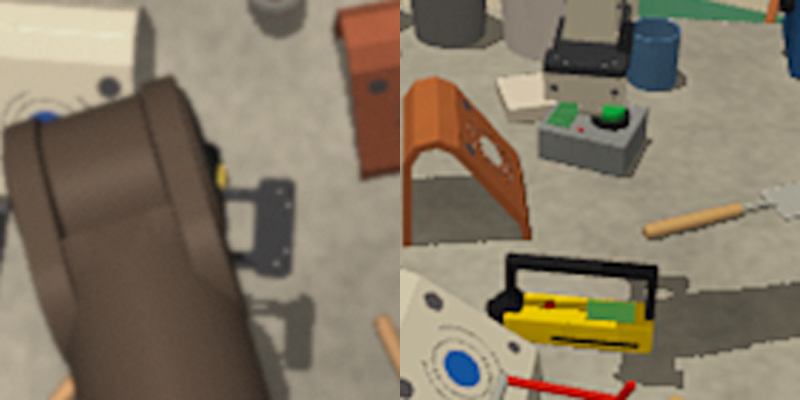

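```bash
python3 - <<'E'
from geo import *
from cell import observe
S0=cv2.imread("pics/side0.png");S=cams.get_image("side")[:,:,::-1]
d=np.abs(S.astype(int)-S0).max(2)[150:190,318:356]
for v,r in enumerate(d): print(v+150,"".join("#" if x>25 else "." for x in r))
p=observe()["position"]; print(proj("side",p+np.array([[0,0,0],[-.0095,0,0],[.0095,0,0],[0,0,.019],[0,0,.03],[0,0,.066]])).round(1))
print(observe())
E
```

```text
150 ..######################.#######......
151 ..##################..##########......
152 ..######...#####.###############......
153 ..##############################......
154 ..##############################......
155 ..##############################......
156 ..##############################......
157 ..##########..##################......
158 ..##########..........................
159 ..###########.........................
160 ..###########.........................
161 ..############...........####.........
162 ..########..##...........####.........
163 ..#############...##....#####.........
164 ..######.#########.#......##.#........
165 .........#########....#######.........
166 ..............###.#..#########........
167 ..............###...####.#####........
168 ..............##.#.#####..............
169 ...............###.####...............
170 ...................####...............
171 ......................................
172 ......................................
173 ......................................
174 ......................................
175 .....................
[... 706 characters left out ...]
.5]]
{'clock': 5.6833, 'joints': array([ 0.20717744,  0.22389134, -0.49124524,  1.70799125,  0.11064498,
        1.2393041 , -1.92603488]), 'dq': array([-0.00290026,  0.00226022,  0.00084431, -0.00324404, -0.00083046,
        0.00130802,  0.00018881]), 'joint_efforts': array([ 2.95527134e-03, -4.84890425e+01, -3.36789876e+00, -3.29388857e+01,
        4.29598906e-03, -8.26213555e-02,  2.93817111e-04]), 'position': array([0.50229506, 0.04592958, 0.27565986]), 'ee_rot': array([ 3.14053258e+00, -7.10876927e-02, -3.07513230e-03]), 'force': array([0.40403903, 0.04763557, 0.00289091]), 'ft_torque': array([-0.01310629,  0.0592761 , -0.02428998]), 'gripper_force': 0.0, 'width': 0.0055388481629602745}
```

The diff shows the real fingertips end at about side row 170. The reported TCP projects to row 177, so the tips sit roughly 25 mm higher than reported. I'll check the tool length by touching the free bench gently.

step_arm --pt "0 -15 0 0 0 0" --pt "0 -30 0 0 0 0" --pt "0 -35 0 0 0 0" --pt "0 -30 -10 0 0 0" --pt "0 -15 -25 0 0 0" --pt "0 0 -35 0 0 0" --pt "0 0 -35 0 0 0" --pt "0 0 -35 0 0 0" --pt "0 0 -35 0 0 0" --pt "0 0 -30 0 0 0" --pt "0 0 -20 0 0 0" --pt "0 0 -15 0 0 0" --pt "0 0 -10 0 0 0" --pt "0 0 -5 0 0 0" --pt "0 0 0 0 0 0" --pt "0 0 0 0 0 0"

```text
clock: 7.02
position: [0.5032, -0.0788, 0.0221]
ee_rot: [3.141, -0.071, 0.0]
force: [-0.4, 0.1, 0.5]
width: 0.003
gripper_force: 0.0
```

```bash
python3 - <<'E'
from geo import *
from cell import observe
S0=cv2.imread("pics/side0.png");S=cams.get_image("side")[:,:,::-1]
p=observe()["position"]; q=proj("side",p+np.array([[0,0,0],[0,0,.02],[0,0,.03]])).round(1);print(p,q)
u,v=q[0].astype(int)
d=np.abs(S.astype(int)-S0).max(2)[v-40:v+15,u-30:u+20]
for i,r in enumerate(d): print(i+v-40,"".join("#" if x>25 else "." for x in r))
cv2.imwrite("pics/g3.png",cv2.resize(S[v-60:v+40,u-50:u+50],(500,500),interpolation=cv2.INTER_CUBIC))
E
```

```text
[ 0.50356277 -0.07886149  0.02247779] [[334.9 217. ]
 [335.1 212.7]
 [335.2 210.5]]
177 .....................####################...##....
178 ....................##################......#.....
179 ....................##############..########......
180 ....................########################......
181 .....................#########################....
182 ......................########################....
183 .........................#####################....
184 .........................###############....#.....
185 .........................###############.##.......
186 .........................###############.##.......
187 .......................#.###############.###......
188 ......................###...############.###......
189 .......................###......########.###......
190 ......................###...........####.###......
191 ......................##................####......
192 ......................##................####......
193 ......................###...............####......
194 .....................########..........#####......
195 .....................#
[... 1308 characters left out ...]
...................#####################
220 .............................#####################
221 .....................................#############
222 .................................................#
223 ..................................................
224 ..................................................
225 ..................................................
226 ..............................######..............
227 ..............................#.###############...
228 ..............................#..#################
229 ..............................#..#################
230 ..............................####################
231 .............................##################...
```

View pics/g3.png

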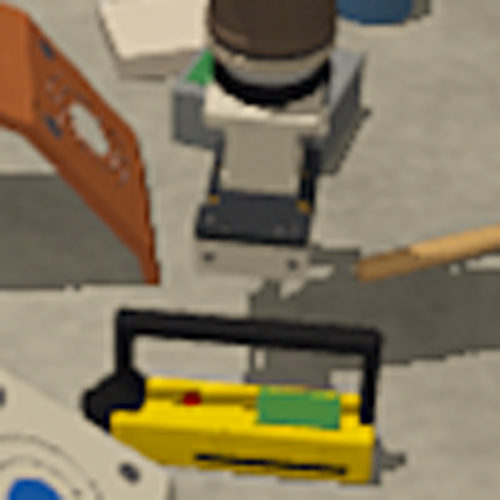

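```bash
python3 - <<'E'
from geo import *
for p in([.5023,.0459,.2757],[.5036,-.0789,.0225],[.5037,.0423,.0877]):
    p=np.array(p);print(proj("side",p+np.array([[0,.095,.066],[0,.03,0],[0,.065,0]])).round(1).tolist())
E
```

```text
[[334.6, 176.5], [335.2, 183.2], [334.5, 190.4]]
[[333.9, 220.1], [334.4, 222.5], [333.8, 229.2]]
[[332.0, 229.9], [332.7, 231.9], [332.0, 239.5]]
```

step_arm --pt "0 0 -4 0 0 0" --pt "0 0 -4 0 0 0" --pt "0 0 -4 0 0 0" --pt "0 0 -3 0 0 0" --pt "0 0 0 0 0 0"

```text
clock: 7.48
position: [0.5025, -0.0789, 0.0061]
ee_rot: [-3.141, 0.071, 0.002]
force: [-0.4, -0.6, -0.2]
width: 0.006
gripper_force: 0.0
```

```bash
python3 - <<'E'
from geo import *
print(proj("top",np.array([.5023,.0459,.2757])+[[0.02,-.095,.066],[-.02,-.095,.066],[0.02,-.095,.096]]).round(1).tolist(), "seen right end px ~322, rows ~193..226")
E
```

```text
[[323.4, 201.1], [323.3, 218.7], [323.4, 199.9]] seen right end px ~322, rows ~193..226
```

step_arm --pt "0 0 -3 0 0 0" --pt "0 0 -3 0 0 0" --pt "0 0 -2 0 0 0" --pt "0 0 0 0 0 0"

```text
clock: 7.82
position: [0.5026, -0.0789, -0.0017]
ee_rot: [-3.141, 0.071, 0.001]
force: [0.6, -0.7, -0.9]
width: 0.007
gripper_force: 0.0
```

step_arm --pt "0 0 -2 0 0 0" --pt "0 0 -2 0 0 0" --pt "0 0 -2 0 0 0" --pt "0 0 0 0 0 0"

```text
clock: 8.15
position: [0.5027, -0.0789, -0.0076]
ee_rot: [3.141, -0.071, -0.001]
force: [-0.4, -0.0, 0.1]
width: 0.007
gripper_force: 0.0
```

The reported z is below zero with no contact, so the tool is shorter than stated. I'll keep going carefully.

step_arm --pt "0 0 -2 0 0 0" --pt "0 0 -2 0 0 0" --pt "0 0 -2 0 0 0" --pt "0 0 0 0 0 0"

```text
clock: 8.48
position: [0.5027, -0.0789, -0.0137]
ee_rot: [3.141, -0.071, -0.001]
force: [-0.5, -0.4, 0.3]
width: 0.002
gripper_force: 0.0
```

step_arm --pt "0 0 -2 0 0 0" --pt "0 0 -2 0 0 0" --pt "0 0 0 0 0 0"

```text
clock: 8.73
position: [0.5027, -0.0789, -0.0176]
ee_rot: [-3.141, 0.071, 0.001]
force: [0.8, 0.2, 0.2]
width: 0.002
gripper_force: 0.0
```

step_arm --pt "0 0 -2 0 0 0" --pt "0 0 -1 0 0 0" --pt "0 0 0 0 0 0"

```text
clock: 8.98
position: [0.5028, -0.0789, -0.0205]
ee_rot: [3.141, -0.071, -0.001]
force: [0.2, 0.2, -0.2]
width: 0.004
gripper_force: 0.0
```

step_arm --pt "0 0 -2 0 0 0" --pt "0 0 -1 0 0 0" --pt "0 0 0 0 0 0"

```text
clock: 9.23
position: [0.5028, -0.0789, -0.0235]
ee_rot: [3.141, -0.071, -0.0]
force: [0.3, 0.1, -0.2]
width: 0.004
gripper_force: 0.0
```

step_arm --pt "0 0 -2 0 0 0" --pt "0 0 0 0 0 0"

```text
clock: 9.4
position: [0.5028, -0.0789, -0.0255]
ee_rot: [3.141, -0.071, -0.0]
force: [0.4, -0.0, -0.6]
width: 0.003
gripper_force: 0.0
```

step_arm --pt "0 0 -1.5 0 0 0" --pt "0 0 0 0 0 0"

```text
clock: 9.57
position: [0.5029, -0.0789, -0.027]
ee_rot: [3.141, -0.071, -0.0]
force: [0.6, 0.5, 0.2]
width: 0.004
gripper_force: 0.0
```

step_arm --pt "0 0 -1.5 0 0 0" --pt "0 0 0 0 0 0"

```text
clock: 9.73
position: [0.5031, -0.0789, -0.0277]
ee_rot: [3.14, -0.071, 0.001]
force: [-2.6, 0.7, 9.2]
width: 0.01
gripper_force: 4.5
```

The bench touches at reported z = -0.027, so the true tips are 27 mm above the reported value. I'll regrasp with reported z at about 0.059.

step_arm --pt "0 0 10 0 0 0" --pt "0 0 25 0 0 0" --pt "0 0 35 0 0 0" --pt "0 0 35 0 0 0" --pt "0 0 35 0 0 0" --pt "0 20 25 0 0 0" --pt "0 35 5 0 0 0" --pt "0 35 0 0 0 0" --pt "0 26 0 0 0 0" --pt "0 10 0 0 0 0" --pt "0 0 0 0 0 0" --pt "0 0 -15 0 0 0" --pt "0 0 -25 0 0 0" --pt "0 0 -25 0 0 0" --pt "0 0 -12 0 0 0" --pt "0 0 -5 0 0 0" --pt "0 0 0 0 0 0" --pt "0 0 0 0 0 0" --gripper 1

```text
clock: 11.23
position: [0.5033, 0.0463, 0.0602]
ee_rot: [3.14, -0.073, 0.0]
force: [0.1, 0.4, 0.4]
width: 1.003
gripper_force: 0.0
```

step_arm --pt "0 0 0 0 0 0" --pt "0 0 0 0 0 0" --pt "0 0 0 0 0 0" --pt "0 0 0 0 0 0" --pt "0 0 0 0 0 0" --pt "0 0 0 0 0 0" --pt "0 0 0 0 0 0" --pt "0 0 0 0 0 0" --pt "0 0 0 0 0 0" --pt "0 0 0 0 0 0" --pt "0 0 0 0 0 0" --pt "0 0 0 0 0 0" --pt "0 0 0 0 0 0" --pt "0 0 0 0 0 0" --gripper 0 --force 50

```text
clock: 12.4
position: [0.5029, 0.0472, 0.0597]
ee_rot: [-3.141, 0.071, 0.0]
force: [0.4, -0.0, -1.7]
width: 0.167
gripper_force: 49.9
```

Gripped: the width is about 15 mm at 50 N. Lift, then move to the pose in front of the blue mark.

step_arm --pt "0 0 5 0 0 0" --pt "0 0 10 0 0 0" --pt "0 0 20 0 0 0" --pt "0 0 30 0 0 0" --pt "0 0 35 0 0 0" --pt "0 0 35 0 0 0" --pt "0 0 30 0 0 0" --pt "0 5 20 0 0 0" --pt "-2 15 10 0 0 -0.01" --pt "-4 25 5 0 0 -0.01" --pt "-4 30 0 0 0 0" --pt "-5 30 0 0.002 0.032 0" --pt "-5 27 0 0.002 0.032 0" --pt "-4 18 -5 0.002 0.032 0" --pt "-4 9 -10 0.002 0.032 0" --pt "-2 3 -10 0.002 0.032 0" --pt "0 0 -8 0.002 0.032 0" --pt "0 0 -2 0 0 0" --pt "0 0 0 0 0 0" --pt "0 0 0 0 0 0"

```text
clock: 14.07
position: [0.4729, 0.209, 0.2254]
ee_rot: [-3.12, 0.102, 0.299]
force: [-0.2, -0.4, -2.8]
width: 0.171
gripper_force: 49.9
```

```bash
cat > chk.py <<'E'
from geo import *
from cell import observe
from scipy.spatial.transform import Rotation as Ro
import sys
mark=np.array(eval(sys.argv[1]));yaw=float(sys.argv[2]);lean=np.radians(float(sys.argv[3]))
nrm=np.array([-np.cos(yaw)*np.sin(lean),-np.sin(yaw)*np.sin(lean),np.cos(lean)])
s=observe();R=Ro.from_rotvec(s["ee_rot"])*Ro.from_euler("x",np.pi)
p=s["position"];print("pos",p.round(4),"yaw,pitch,roll",R.as_euler("ZYX").round(4))
o=p-R.apply([0,0,.0597]);lens=o+R.apply([.096,0,.024]);v=R.apply([.7071,0,-.7071])
d=mark-lens;print("lens",lens.round(4),"dist",(d@v).round(4),"offset vec mm",(1e3*(d-(d@v)*v)).round(1),"angle deg",np.degrees(np.arccos(-v@nrm)).round(2))
S=cams.get_image("side")[:,:,::-1]
L=np.array([[.085,.008,.113],[-.085,.008,.113],[-.085,.008,.097],[-.073,.008,.097],[-.073,.008,.042],[-.085,.023,.042],[-.085,.023,0],[.085,.023,0],[.085,.023,.042],[.073,.008,.042],[.073,.008,.097],[.085,.008,.113]])
q=proj("side",o+R.apply(L)); c=q.mean(0).astype(int);x0,y0=c-[50,50]
I=cv2.resize(S[y0:y0+100,x0:x0+100],(500,500),interpolation=cv2.INTER_CUBIC)
J=I.copy();cv2.polylines(J,[np.int32((q-[x0,y0]+.5)*5)],False,(255,0,255),1);cv2.imwrite(sys.argv[4],J)
E
python3 chk.py "[.6159,.1997,.0886]" -.066 34 pics/a1.png
```

```text
pos [0.4729 0.209  0.2254] yaw,pitch,roll [-0.0653  0.1912 -0.0004]
lens [0.5602 0.2033 0.1721] dist 0.1004 offset vec mm [-0.4  0.1 -0.3] angle deg 0.26
```

View pics/a1.png

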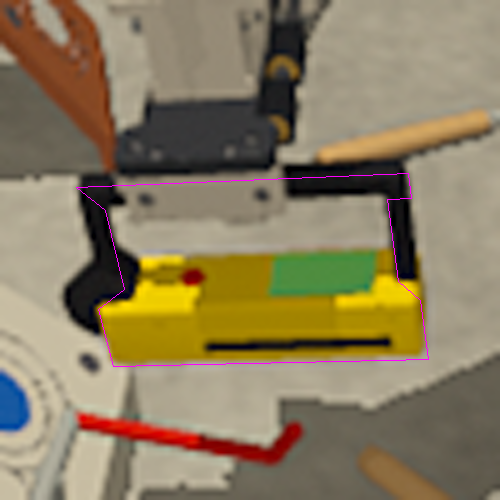

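The overlay fits in shape, with the real thermometer about 1 to 1.5 px up and left of the prediction. I'll check numerically whether the first picture shows the same offset.

```bash
cat > off.py <<'E'
from geo import *
from cell import observe
from scipy.spatial.transform import Rotation as Ro
F=np.array([[-.085,.023,0],[.085,.023,0],[.085,.023,.042],[.085,-.023,.042],[-.085,-.023,.042],[-.085,.023,.042]])
def off(I,o,R,tag):
    q=proj("side",o+R.apply(F));h=cv2.cvtColor(I,cv2.COLOR_BGR2HSV)
    m=cv2.inRange(h,np.array((20,150,60)),np.array((32,255,255)))
    x0,y0=q.min(0).astype(int)-10;x1,y1=q.max(0).astype(int)+10;m=m[y0:y1,x0:x1]
    # front-face bottom edge: lowest yellow per column; side extremes near the bottom
    xs=[];ys=[]
    for x in range(m.shape[1]):
        k=np.flatnonzero(m[:,x])
        if len(k)>3: xs.append(x+x0);ys.append(k.max()+.5+y0)
    xs=np.array(xs);ys=np.array(ys);sel=(xs>q[1,0]+6)&(xs<q[0,0]-6)
    a=np.polyfit(xs[sel],ys[sel],1);b=np.polyfit(q[:2,0],q[:2,1],1);xm=q[:2,0].mean()
    print(tag,"left",xs.min()-.5,"pred",q[[1,2],0].min().round(1),"right",xs.max()+.5,"pred",q[[0,5],0].max().round(1),"bottom row diff",(np.polyval(a,xm)-np.polyval(b,xm)).round(2),"slope",a[0].round(4),b[0].round(4))
off(cv2.imread("pics/side0.png"),np.array([.5029,.0472,0]),Ro.from_euler("z",-.045),"initial")
s=observe();R=Ro.from_rotvec(s["ee_rot"])*Ro.from_euler("x",np.pi)
S=cams.get_image("side")[:,:,::-1].copy()
off(S,s["position"]-R.apply([0,0,.0597]),R,"rigid")
off(S,s["position"]+[0,0,.027]-R.apply([0,0,.0867]),R,"worldbias")
E
python3 off.py
```

```text
initial left 305.5 pred 306.1 right 358.5 pred 358.8 bottom row diff -0.33 slope 0.1079 0.1037
rigid left 311.5 pred 311.1 right 376.5 pred 377.1 bottom row diff -0.88 slope -0.0244 -0.0205
worldbias left 311.5 pred 313.0 right 376.5 pred 379.1 bottom row diff -1.01 slope -0.0254 -0.0204
```

Treating the offset as along the tool axis fits to about 0.5 px, so the aim is good. Hold for over 2 s.

step_arm --pt "0 0 0 0 0 0" --pt "0 0 0 0 0 0" --pt "0 0 0 0 0 0" --pt "0 0 0 0 0 0" --pt "0 0 0 0 0 0" --pt "0 0 0 0 0 0" --pt "0 0 0 0 0 0" --pt "0 0 0 0 0 0" --pt "0 0 0 0 0 0" --pt "0 0 0 0 0 0" --pt "0 0 0 0 0 0" --pt "0 0 0 0 0 0" --pt "0 0 0 0 0 0" --pt "0 0 0 0 0 0" --pt "0 0 0 0 0 0"

```text
clock: 15.42
position: [0.473, 0.2091, 0.2247]
ee_rot: [-3.12, 0.102, 0.301]
force: [-0.1, 0.2, -3.0]
width: 0.17
gripper_force: 49.9
```

step_arm --pt "0 0 0 0 0 0" --pt "0 0 0 0 0 0" --pt "0 0 0 0 0 0" --pt "0 0 0 0 0 0" --pt "0 0 0 0 0 0" --pt "0 0 0 0 0 0" --pt "0 0 0 0 0 0" --pt "0 0 0 0 0 0" --pt "0 0 0 0 0 0" --pt "0 0 0 0 0 0" --pt "0 0 0 0 0 0" --pt "0 0 0 0 0 0" --pt "0 0 0 0 0 0"

```text
clock: 16.5
position: [0.473, 0.2091, 0.2247]
ee_rot: [-3.12, 0.102, 0.301]
force: [0.5, -0.4, -4.4]
width: 0.171
gripper_force: 49.9
```

```bash
python3 - <<'E'
from scipy.spatial.transform import Rotation as Ro
import numpy as np
R0=Ro.from_euler("ZY",[-.0653,.1912]);R1=Ro.from_euler("ZY",[.178,np.radians(-10)])
o=np.array([.4666,-.2118,.1095]);t=o+R1.apply([0,0,.0597]);print("target",t,"move",(t-[.4729,.209,.2254])*1e3)
print("single rotvec",(R1*R0.inv()).as_rotvec())
E
```

```text
target [ 0.456397   -0.21363556  0.16829302] move [ -16.50299859 -422.63556079  -57.10697715]
single rotvec [ 0.02064858 -0.3660465   0.24057661]
```

step_arm --pt "-10 -5 0 0 0 0" --pt "-20 -15 0 0 0 0" --pt "-20 -25 0 0 0 0" --pt "0 -32 0 0.0021 -0.0366 0.0241" --pt "0 -36 0 0.0021 -0.0366 0.0241" --pt "0 -38 -6 0.0021 -0.0366 0.0241" --pt "0 -38 -6 0.0021 -0.0366 0.0241" --pt "0 -38 -6 0.0021 -0.0366 0.0241" --pt "0 -38 -6 0.0021 -0.0366 0.0241" --pt "0 -38 -6 0.0021 -0.0366 0.0241" --pt "0 -36 -6 0.0021 -0.0366 0.0241" --pt "0 -32 -6 0.0021 -0.0366 0.0241" --pt "5 -25 -6 0.0021 -0.0366 0.0241" --pt "10 -15 -6 0 0 0" --pt "10 -8 -3 0 0 0" --pt "6 -3.6 0 0 0 0" --pt "2.5 0 0 0 0 0" --pt "0 0 0 0 0 0" --pt "0 0 0 0 0 0"

```text
clock: 18.08
position: [0.4568, -0.2118, 0.1679]
ee_rot: [-3.101, -0.281, -0.269]
force: [0.1, 0.3, -3.6]
width: 0.169
gripper_force: 49.9
```

```bash
python3 chk.py "[.6362,-.1812,.0924]" .178 55 pics/a2.png; python3 off.py; python3 -c "
from cell import observe;print(observe()['joints'].round(2))"
```

```text
pos [ 0.4568 -0.2118  0.1679] yaw,pitch,roll [ 0.181  -0.1732  0.0003]
lens [ 0.5559 -0.1936  0.1493] dist 0.0992 offset vec mm [ 0.5 -2.2  0.1] angle deg 0.3
initial left 305.5 pred 306.1 right 358.5 pred 358.8 bottom row diff -0.33 slope 0.1079 0.1037
rigid left 325.5 pred 325.9 right 372.5 pred 374.2 bottom row diff -0.66 slope 0.0894 0.1041
worldbias left 325.5 pred 324.6 right 372.5 pred 372.9 bottom row diff -0.72 slope 0.0879 0.1041
[ 0.68  0.21 -0.32  2.01 -0.03  0.78 -1.  ]
```

step_arm --pt "0 -2 0 0 0 0" --pt "0 0 0 0 0 0" --pt "0 0 0 0 0 0" --pt "0 0 0 0 0 0" --pt "0 0 0 0 0 0" --pt "0 0 0 0 0 0" --pt "0 0 0 0 0 0" --pt "0 0 0 0 0 0" --pt "0 0 0 0 0 0" --pt "0 0 0 0 0 0" --pt "0 0 0 0 0 0" --pt "0 0 0 0 0 0" --pt "0 0 0 0 0 0" --pt "0 0 0 0 0 0" --pt "0 0 0 0 0 0" --pt "0 0 0 0 0 0"

```text
clock: 19.52
position: [0.4564, -0.2155, 0.1677]
ee_rot: [-3.102, -0.277, -0.269]
force: [-0.5, 0.0, -3.3]
width: 0.17
gripper_force: 49.9
```

step_arm --pt "0 0 0 0 0 0" --pt "0 0 0 0 0 0" --pt "0 0 0 0 0 0" --pt "0 0 0 0 0 0" --pt "0 0 0 0 0 0" --pt "0 0 0 0 0 0" --pt "0 0 0 0 0 0" --pt "0 0 0 0 0 0" --pt "0 0 0 0 0 0" --pt "0 0 0 0 0 0" --pt "0 0 0 0 0 0" --pt "0 0 0 0 0 0" --pt "0 0 0 0 0 0" --pt "0 0 0 0 0 0" --pt "0 0 0 0 0 0"

```text
clock: 20.77
position: [0.4564, -0.2155, 0.1677]
ee_rot: [-3.102, -0.278, -0.27]
force: [-0.8, -0.7, -3.0]
width: 0.172
gripper_force: 49.9
```

```bash
python3 - <<'E'
from scipy.spatial.transform import Rotation as Ro
from cell import observe
import numpy as np
s=observe();R0=Ro.from_rotvec(s["ee_rot"])*Ro.from_euler("x",np.pi);print(s["position"],R0.as_euler("ZYX"))
Rl=Ro.from_euler("z",R0.as_euler("ZYX")[0]);print("level",(Rl*R0.inv()).as_rotvec(),"then yaw",np.pi/2-.15-R0.as_euler("ZYX")[0])
h=np.array([.4939,.3213]);u=np.array([np.cos(-.15),np.sin(-.15)]);print("seat",h,"entry",h-.12*u)
E
```

```text
[ 0.45644015 -0.2154805   0.16773123] [ 0.17844887 -0.17329701 -0.00030008]
level [-3.04662110e-02  1.70598224e-01  2.60017513e-05] then yaw 1.2423474583275693
seat [0.4939 0.3213] entry [0.37524747 0.33923258]
```

Now level the thermometer, turn its lens toward +y, and go to the entry pose in front of the hook.

step_arm --pt "-10 0 0 0 0 0" --pt "-20 5 0 -0.0051 0.0284 0" --pt "-20 12 0 -0.0051 0.0284 0" --pt "-15 20 0 -0.0051 0.0284 0" --pt "-10 28 0 -0.0051 0.0284 0" --pt "-6 32 0 -0.0051 0.0284 0" --pt "0 34 0 -0.0051 0.0284 0" --pt "0 34 0 0 0 0.09" --pt "0 34 0 0 0 0.1" --pt "0 34 0 0 0 0.11" --pt "0 34 0 0 0 0.11" --pt "0 34 0 0 0 0.11" --pt "0 34 0 0 0 0.11" --pt "0 34 0 0 0 0.11" --pt "0 34 0 0 0 0.11" --pt "0 34 0 0 0 0.11" --pt "0 30 0 0 0 0.11" --pt "0 25 0 0 0 0.1" --pt "0 15 0 0 0 0.072" --pt "0 5 0 0 0 0"

```text
clock: 22.43
position: [0.3742, 0.2981, 0.1679]
ee_rot: [2.375, 2.056, 0.0]
force: [-0.1, -0.1, -3.3]
width: 0.171
gripper_force: 49.9
```

```bash
cat > st.py <<'E'
from scipy.spatial.transform import Rotation as Ro
from cell import observe
import numpy as np
s=observe();R0=Ro.from_rotvec(s["ee_rot"])*Ro.from_euler("x",np.pi);print(s["position"].round(4),R0.as_euler("ZYX").round(4),s["joints"].round(2),s["dq"].round(3).max())
h=np.array([.4939,.3213]);y=-.15;d=s["position"][:2]-h;print("in hook frame mm",(1e3*np.array([d@[np.cos(y),np.sin(y)],d@[-np.sin(y),np.cos(y)]])).round(1),"yaw err",R0.as_euler("ZYX")[0]-(np.pi/2+y))
E
python3 st.py
```

```text
[0.3742 0.2981 0.1679] [ 1.4272e+00  2.0000e-04 -3.0000e-04] [-0.12  0.35 -0.84  1.91  0.3   1.01 -1.23] 0.055
in hook frame mm [-114.9  -40.8] yaw err 0.006415401243335506
```

step_arm --pt "1 10 -3 0 0 0" --pt "2 16 -6 0 0 0" --pt "2 10 -6 0 0 -0.006" --pt "1 5 -3 0 0 0" --pt "0 0 0 0 0 0" --pt "10 -1.5 0 0 0 0" --pt "15 -2.3 0 0 0 0" --pt "15 -2.3 0 0 0 0" --pt "15 -2.3 0 0 0 0" --pt "15 -2.3 0 0 0 0" --pt "15 -2.3 0 0 0 0" --pt "15 -2.3 0 0 0 0" --pt "10 -1.5 0 0 0 0" --pt "5 -0.8 0 0 0 0" --pt "0 0 0 0 0 0" --pt "0 0 0 0 0 0"

```text
clock: 23.77
position: [0.4962, 0.3198, 0.1496]
ee_rot: [-2.388, -2.04, 0.0]
force: [0.4, -1.2, -2.7]
width: 0.169
gripper_force: 49.9
```

```bash
python3 st.py; python3 - <<'E'
from geo import *
a=cams.get_image("top")[:,:,::-1][160:270,130:260]; b=cams.get_image("side")[:,:,::-1][215:345,270:400]
cv2.imwrite("pics/h1.png",np.hstack([cv2.resize(b,(520,520),interpolation=cv2.INTER_CUBIC),cv2.copyMakeBorder(cv2.resize(a,(260,220)),0,300,0,0,cv2.BORDER_CONSTANT)]))
E
```

```text
[0.4962 0.3198 0.1496] [ 1.4141e+00 -1.0000e-04  6.0000e-04] [-0.15  0.54 -0.76  1.68  0.41  1.09 -1.18] 0.015
in hook frame mm [ 2.5 -1.1] yaw err -0.0067075586886413685
```

View pics/h1.png

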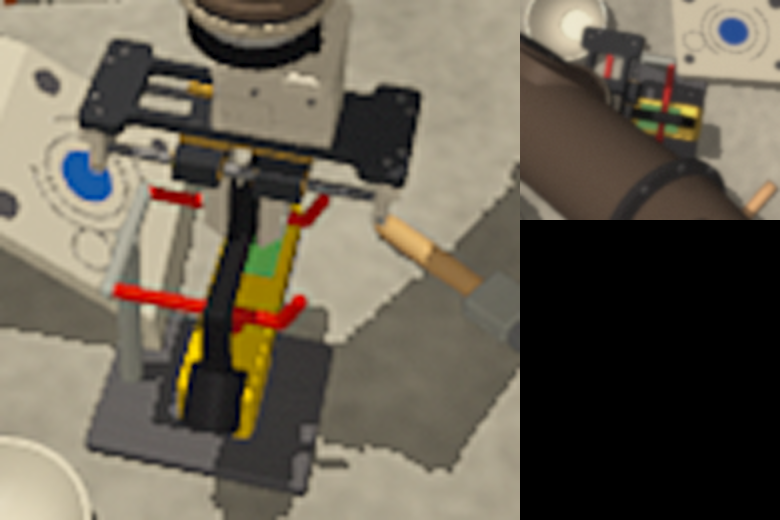

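The prongs run through the open window under the bar: the near one passes below the bar at (225,305), with the tip at (300,305). Lower it onto them.

step_arm --pt "0 0 -5 0 0 0" --pt "0 0 -7 0 0 0" --pt "0 0 -6 0 0 0" --pt "0 0 -5 0 0 0" --pt "0 0 -3 0 0 0" --pt "0 0 -2 0 0 0" --pt "0 0 0 0 0 0" --pt "0 0 0 0 0 0"

```text
clock: 24.53
position: [0.4965, 0.32, 0.1217]
ee_rot: [-2.388, -2.041, -0.0]
force: [-0.2, 0.2, -3.2]
width: 0.172
gripper_force: 49.9
```

step_arm --pt "0 0 -1 0 0 0" --pt "0 0 -1 0 0 0" --pt "0 0 0 0 0 0"

```text
clock: 24.78
position: [0.4965, 0.3199, 0.1197]
ee_rot: [2.388, 2.041, 0.0]
force: [0.0, 0.4, -3.5]
width: 0.17
gripper_force: 49.9
```

step_arm --pt "0 0 -1 0 0 0" --pt "0 0 0 0 0 0"

```text
clock: 24.95
position: [0.4964, 0.3199, 0.1186]
ee_rot: [-2.388, -2.041, -0.0]
force: [0.0, -0.1, -4.6]
width: 0.169
gripper_force: 49.9
```

step_arm --pt "0 0 -1 0 0 0" --pt "0 0 0 0 0 0"

```text
clock: 25.12
position: [0.4964, 0.3198, 0.1176]
ee_rot: [2.388, 2.041, 0.0]
force: [-0.5, -0.5, -4.1]
width: 0.174
gripper_force: 49.9
```

step_arm --pt "0 0 -0.7 0 0 0" --pt "0 0 0 0 0 0"

```text
clock: 25.28
position: [0.4965, 0.3199, 0.1174]
ee_rot: [2.388, 2.041, 0.001]
force: [-1.0, -1.7, 1.1]
width: 0.172
gripper_force: 49.9
```

It has seated, since the load is now off the wrist. Release to a half opening.

step_arm --pt "0 0 0 0 0 0" --pt "0 0 0 0 0 0" --pt "0 0 0 0 0 0" --pt "0 0 0 0 0 0" --pt "0 0 0 0 0 0" --pt "0 0 0 0 0 0" --pt "0 0 0 0 0 0" --pt "0 0 0 0 0 0" --pt "0 0 0 0 0 0" --pt "0 0 0 0 0 0" --gripper 0.55

```text
clock: 26.12
position: [0.4964, 0.3199, 0.117]
ee_rot: [-2.388, -2.041, -0.0]
force: [-0.9, 0.1, -0.8]
width: 0.548
gripper_force: 0.0
```

step_arm --pt "0 0 3 0 0 0" --pt "0 0 8 0 0 0" --pt "0 0 12 0 0 0" --pt "0 0 20 0 0 0" --pt "0 0 25 0 0 0" --pt "0 0 30 0 0 0" --pt "0 0 30 0 0 0" --pt "0 0 20 0 0 0" --pt "0 0 10 0 0 0" --pt "0 0 0 0 0 0"

```text
clock: 26.95
position: [0.4971, 0.321, 0.2782]
ee_rot: [2.388, 2.041, 0.008]
force: [0.3, 0.8, -0.2]
width: 0.547
gripper_force: 0.0
```

```bash
python3 st.py; python3 - <<'E'
from geo import *
b=cams.get_image("side")[:,:,::-1][215:345,270:400];cv2.imwrite("pics/h2.png",cv2.resize(b,(520,520),interpolation=cv2.INTER_CUBIC))
E
```

```text
[0.4971 0.321  0.2782] [ 1.4145 -0.0035 -0.0036] [-0.12  0.44 -0.8   1.49  0.32  1.34 -1.1 ] 0.07
in hook frame mm [3.2 0.2] yaw err -0.0063392327640925394
```

View pics/h2.png

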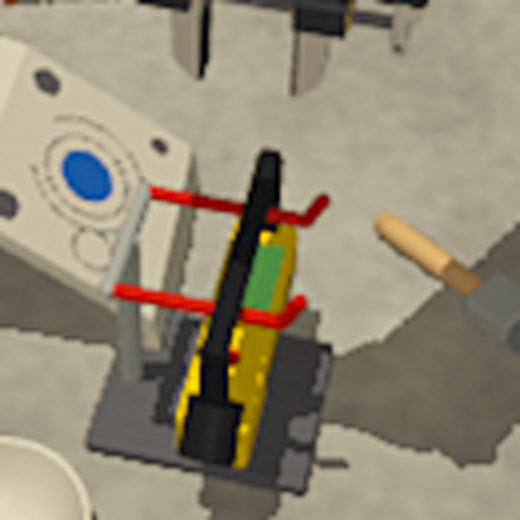

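The thermometer hangs across both red prongs: the bar crosses them at about (255,212) and (230,315), clear of the fingers. Now move to the recorder with the gripper shut.

step_arm --pt "0 0 10 0 0 0" --pt "0 -15 5 0 0 0" --pt "0 -25 0 0 0 -0.065" --pt "0 -34 0 0 0 -0.065" --pt "0 -36 0 0 0 -0.07" --pt "0 -36 0 0 0 -0.07" --pt "0 -36 0 0 0 -0.07" --pt "0 -36 0 0 0 -0.07" --pt "-1 -36 0 0 0 -0.07" --pt "-1 -36 0 0 0 -0.07" --pt "-1 -36 0 0 0 -0.07" --pt "-1 -36 0 0 0 -0.07" --pt "-1 -36 0 0 0 -0.07" --pt "-1 -36 0 0 0 -0.07" --pt "-1 -36 0 0 0 -0.07" --pt "-1 -36 0 0 0 -0.07" --pt "-1 -36 0 0 0 -0.06" --pt "0 -36 0 0 0 -0.06" --pt "0 -20 0 0 0 0" --pt "0 -8 0 0 0 0" --gripper 0

```text
clock: 28.67
position: [0.4857, -0.2903, 0.2884]
ee_rot: [-3.101, -0.499, 0.005]
force: [-0.7, -0.4, 0.3]
width: 0.003
gripper_force: 0.0
```

```bash
python3 st.py; python3 - <<'E'
from geo import *
r=least_squares(lambda P:proj("top",[[P[0],P[1],.078]])[0]-[420.4,221.7],[.48,-.32]);print(r.x)
E
```

```text
[ 0.4857 -0.2903  0.2884] [0.3189 0.0028 0.0009] [ 0.72  0.31 -0.37  1.55  0.12  1.3  -0.92] 0.123
in hook frame mm [  83.3 -606. ] yaw err -1.1018662570105031
[ 0.48691346 -0.32452567]
```

step_arm --pt "1 -12 -10 0 0 0" --pt "0 -14 -25 0 0 0" --pt "0 -7 -35 0 0 0" --pt "0 -2 -35 0 0 0" --pt "0 0 -35 0 0 0" --pt "0 0 -30 0 0 0" --pt "0 0 -25 0 0 0" --pt "0 0 -18 0 0 0" --pt "0 0 -10 0 0 0" --pt "0 0 0 0 0 0" --pt "0 0 0 0 0 0"

```text
clock: 29.58
position: [0.4886, -0.3203, 0.0669]
ee_rot: [-3.099, -0.509, 0.0]
force: [0.1, -0.4, 0.9]
width: 0.006
gripper_force: 0.0
```

step_arm --pt "0 0 -5 0 0 0" --pt "0 0 -4 0 0 0" --pt "0 0 -3 0 0 0" --pt "0 0 -2 0 0 0" --pt "0 0 -2 0 0 0" --pt "0 0 0 0 0 0"

```text
clock: 30.08
position: [0.4883, -0.3211, 0.0508]
ee_rot: [-3.1, -0.507, 0.0]
force: [-0.0, 0.5, 0.4]
width: 0.006
gripper_force: 0.0
```

step_arm --pt "-1 -3 -1 0 0 0" --pt "0 0 -1.5 0 0 0" --pt "0 0 -1 0 0 0" --pt "0 0 0 0 0 0"

```text
clock: 30.42
position: [0.4876, -0.3247, 0.0477]
ee_rot: [3.1, 0.506, 0.001]
force: [-0.4, -1.5, 2.8]
width: 0.006
gripper_force: 1.3
```

step_arm --pt "0 0 -1 0 0 0" --pt "0 0 -1 0 0 0" --pt "0 0 -0.5 0 0 0" --pt "0 0 0 0 0 0"

```text
clock: 30.75
position: [0.4876, -0.3246, 0.0452]
ee_rot: [3.1, 0.507, 0.001]
force: [-0.3, -1.9, 3.5]
width: -0.001
gripper_force: 2.0
```

step_arm --pt "0 0 -1 0 0 0" --pt "0 0 -0.7 0 0 0" --pt "0 0 0 0 0 0" --pt "0 0 0 0 0 0"

```text
clock: 31.08
position: [0.4876, -0.3244, 0.0435]
ee_rot: [3.1, 0.507, 0.001]
force: [0.1, -2.5, 4.4]
width: 0.006
gripper_force: 2.4
```

step_arm --pt "0 0 -0.6 0 0 0" --pt "0 0 0 0 0 0" --pt "0 0 0 0 0 0"

```text
clock: 31.33
position: [0.4877, -0.3244, 0.0433]
ee_rot: [3.1, 0.507, 0.001]
force: [-1.3, -2.1, 9.8]
width: 0.006
gripper_force: 4.7
```

The button has bottomed out (force jumped to 9.8 N), so it's pressed. Retreat.

step_arm --pt "0 0 5 0 0 0" --pt "0 0 12 0 0 0" --pt "0 0 20 0 0 0" --pt "0 0 25 0 0 0" --pt "0 0 30 0 0 0" --pt "0 0 30 0 0 0" --pt "0 0 20 0 0 0" --pt "0 0 10 0 0 0" --pt "0 0 0 0 0 0" --pt "0 0 0 0 0 0" --pt "0 0 0 0 0 0" --pt "0 0 0 0 0 0"

```text
clock: 32.33
position: [0.4865, -0.3235, 0.1929]
ee_rot: [-3.098, -0.507, 0.003]
force: [0.7, -0.2, -0.6]
width: 0.003
gripper_force: 0.0
```

```bash
python3 - <<'E'
from geo import *
from cell import job
S=cams.get_image("side")[:,:,::-1].astype(int);h=cv2.imread("pics/h2.png")
b=cv2.resize(S[215:345,270:400].astype(np.uint8),(520,520),interpolation=cv2.INTER_CUBIC)
print("hook region change since release", np.abs(b.astype(int)-h)[160:480].max(2).__gt__(40).mean())
print(job.sign_off())
E
```

```text
hook region change since release 0.16691706730769232
the job is handed in; nothing more can be done
None
```

I aimed the thermometer at both marks from about 10 cm, held it more than 2 s at each, hung it on both prongs, pressed the green button fully, and handed the job in at about 32 s. One check is open: the last picture of the hook area differed by 17% from the one after release, probably the arm's moved shadow, but I signed off in the same script without looking at it.

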